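Lay the microscope stage insert down

ROBOT

A 6-joint arm with a two-finger parallel gripper is mounted at the origin on the work surface. World frame = base frame: x ahead of the robot, y to its left, z up, the work surface at z = 0. Lengths are in m, angles in degrees, forces in N, time in s.
With the tool pointing down it reaches from about 0.4 to 0.825 m from the base axis. Payload 7 kg.
Tool frame: the origin (TCP) lies between the finger pads; the fingertips stand 11 mm ahead of it and the grasp point (between the pads) lies 8 mm behind it; z points along the fingers, y is the direction in which the jaws open and shut (so a half turn about z gives the same grasp; the last joint's range is limited). The gripper opens to 88 mm and grips with 3 to 60 N. Pads are 19 mm wide; open, the fingers measure 130 mm over their backs; the gripper's body (78 mm by 193 mm) begins 47 mm behind the grasp point.
Start: joints at [-57.462, 20.546, 0.682, 0, -70.136, -16.507], TCP at [0.186, -0.649, 0.238] pointing down, gripper open.
Joint ranges: [-176.03, 176.03], [-82.01, 121.73], [-58.28, 71.71], [-173.87, 95.51], [-174.79, -0.11], [-173.66, 173.66]. Speed limits (degrees/s): [136.94, 136.94, 172.46, 180, 180, 180].

INTERFACE

Orientations are given as [roll, pitch, yaw] about the fixed x, y, z axes, in that order (R = Rz(yaw) Ry(pitch) Rx(roll)).
In Python, from plant import r gives the robot as it stands.
- The arm moves only by the shell command python3 -m inch 'ROWS' [OPENING] [FORCE]. ROWS is JSON, a list of rows, each an object of numbers: "x", "y", "z": the shift along the tool's x, y, z as a fraction of full scale; "yaw": the turn about the tool's z as a fraction of full scale. In form: [{"x": .., "y": .., "z": .., "yaw": ..}, ...]. A call has 1 to 5 rows; each row shifts and turns the pose as measured when the row begins, along the tool's axes as they then stand; what a row does not reach is not made up. Full scale, the value 1, is 0.025 m for a shift and 4 degrees for a turn. A row lasts 1/12 s, in which the tool goes at most 41.7 mm and 7.16 degrees, less where a joint would pass 70% of its speed; a pose out of reach is approached as far as the arm can. A call with a number of a shift or a turn outside -1 to 1 is refused whole. A call with a gripper value outside its range is refused whole. OPENING is the opening, from -1 (shut) to 1 (fully open), set as the call begins (- or left out, the last holds). The fingers move at their own pace and stop on an object; FORCE is the grip in N (left out, the last holds). Time passes only in rows, so rows that do not move let the fingers close. It gives the time, the measured TCP pose, the force and the opening at its end, in the units of the state.
- r.get_state(): the state, without advancing time (a new reading comes with each control period).
- r.capture(name): name is "scene" or "top"; returns (picture, depth): 420x560x3 uint8, red, green, blue; 420x560 float32, m along the optical axis (not along the pixel's ray), 0 where there is no reading.
- r.camera_info(name): a dict with "mtx" (3x3 intrinsics, pixels), "pose" (4x4, takes a point from camera to world coordinates). Camera axes: x right, y down, z forward; pixel columns grow to the right and rows downward; lengths in m; the calibration is good to about 2 mm. A picture is of the moment at which its call begins. camera_info takes no time and is no camera call.
- r.close_job(): hands the job in, once; it reports no verdict.
The state is a dict: "time_s": time; "joints": joint angles; "qd": joint speeds; "joint_torque": joint torques, N m; "tcp_pos": TCP position; "eef_rot": TCP orientation; "contact_force": force on the tool from outside, world axes, zero at the start; "moment": the same for the moment, N m; "gripper_width": finger opening in m.
Only numpy, scipy, OpenCV 4.12 (cv2) and the standard library are available. Lean on these libraries where they do the work, as an engineer would, in place of code of your own. Each camera call takes 0.05 s, during which the arm holds its last target. There are 200 camera calls.

TASK

Two round metal stage inserts have been left standing on edge on the blue bench mat. With a light push, and without lifting it, tip the larger one over so that it lies flat on its plain back with its raised collar facing up, all of it on the mat and at rest. Leave the smaller insert standing and the brown bottle upright, both where they are.

Things in the scene. Friction and masses are not known exactly. Their poses are not given: they have to be found in the camera images.
- large_insert: Larger insert: aluminium disc 80 mm across, 12 thick, 40 bore; ring collar 48 across, 12 tall on one face, other face plain. 140 g. Stands free on a flat foot 40 wide, 12 thick, sole 41 below disc centre; top edge 81 above mat. Pushed near the top it overbalances after about 16 and falls by itself. Origin: disc centre, mid-thickness. x: disc axis, out of the collar side; z: from foot to top edge.
- small_insert: Smaller insert, same form, to be left: disc 52 mm across, 12 thick, 24 bore, collar 32 across and 12 tall, sole 27 below disc centre, top edge 53 above mat. Stands on edge, facing any way. Origin and axes as for the larger one.
- mat: Blue bench mat, 320 mm (x) by 500 mm (y), 3 mm thick, fixed on the bench top. Origin: centre of its underside, z up. One insert stands in its +y half and one in its -y half, either way round, each facing any compass direction.
- bottle: Brown glass bottle with black cap, 56 mm across, 105 mm tall, standing beyond the mat's far edge. Origin: centre of its underside; z up. To be left alone.
There are look-alikes about, which are no part of the job. Leave any purple or red look-alike of the large_insert alone.

How it is judged (in metres and radians):
At the end, for the whole second after the job is handed in: The larger insert rests on its back, collar up (within 10 degrees), disc centre under 16 mm above the bench, all on the mat (to 5 mm: centre within 125 mm of the mat's along its x, 215 mm along its y). Smaller insert and bottle upright (10 degrees) and moved under 20 mm (angle between large_insert's own x axis and vertical below 0.17 rad and z of large_insert in the frame of mat below 0.016 m and x of large_insert in the frame of mat between -0.125 and 0.125 m and y of large_insert in the frame of mat between -0.215 and 0.215 m and linear speed of large_insert below 0.02 m/s and angular speed of large_insert below 0.2 rad/s and angle between each of small_insert, bottle's own z axis and vertical below 0.17 rad and distance of each of small_insert, bottle from where it was at the start of the episode below 0.02 m); the robot touches nothing.
It fails at once if the larger insert is lifted (its centre more than 30 mm above its standing height) (z of large_insert in the frame of mat above 0.074 m).
It fails at once if the larger insert is pushed harder than 20 N (contact force between the fingers and large_insert above 20 N).
It fails at once if the smaller insert is shifted more than 20 mm or tipped more than 20 degrees (distance of small_insert from where it was at the start of the episode above 0.02 m or angle between small_insert's own z axis and vertical above 0.35 rad).
It fails at once if the bottle is shifted more than 20 mm or tipped more than 20 degrees (distance of bottle from where it was at the start of the episode above 0.02 m or angle between bottle's own z axis and vertical above 0.35 rad).
It also fails if it takes over 26 s, if anything falls off the work surface, if the arm or the gripper's body presses on something with over 40 N, if the wrist force passes 120 N, or if a joint passes its speed limit or range.

## Working session

There is one attempt and no reset: what is moved stays moved. The work goes in short steps, Python scripts to look and compute and a shell command to move; the robot and the scene stay as the last step left them, time stands still between calls to the robot, and variables do not carry over. Pictures are saved under pics/ and viewed, about 8 in all and at most 12, crops included, and the job is handed in when it is done.

```bash
mkdir -p pics; ls; python3 - <<'E'
from plant import r
import cv2,numpy as np
s=r.get_state();print(s)
for n in("scene","top"):
    p,d=r.capture(n);cv2.imwrite(f"pics/{n}0.png",p[:,:,::-1]);np.savez(f"/tmp/{n}0.npz",p=p,d=d)
    c=r.camera_info(n);print(n,c)
E
```

```text
pics
{'time_s': 0.0, 'joints': array([-5.74600247e+01,  2.05893306e+01,  6.33171744e-01, -2.25175606e-02,
       -7.01358934e+01, -1.65072647e+01]), 'qd': array([-0.03525393, -0.06147861, -0.00917216,  0.03076489,  0.0969362 ,
       -0.03516879]), 'joint_torque': array([-6.23352043e-04, -5.82719493e+01,  2.93066007e+01,  6.99758694e+00,
        6.94809831e-03, -1.70301364e-04]), 'tcp_pos': array([ 0.18628152, -0.64828133,  0.23663432]), 'eef_rot': array([ 1.79905727e+02, -5.86272232e-03, -1.63974953e+02]), 'contact_force': array([ 0.3211563 , -0.08356474, -0.31166834]), 'moment': array([ 0.05107335, -0.00239951, -0.06439296]), 'gripper_width': 0.0878952209323849}
scene {'mtx': array([[408.07466831,   0.        , 283.42722422],
       [  0.        , 408.07466831, 213.57287027],
       [  0.        ,   0.        ,   1.        ]]), 'pose': array([[-0.34891723,  0.64452406, -0.6803275 ,  1.15013331],
       [ 0.93711895,  0.24619584, -0.24737763,  0.19072564],
       [ 0.00805296, -0.7238621 , -0.68989768,  0.59373533],
       [ 0.        ,  0.        ,  0.        ,  1.        ]])}
top {'mtx': array([[461.80290809,   0.        , 277.13609293],
       [  0.        , 461.80290809, 201.84840585],
       [  0.        ,   0.        ,   1.        ]]), 'pose': array([[ 0.00233472, -0.99383635,  0.11083258,  0.57598758],
       [-0.99912962, -0.00693429, -0.04113285,  0.02873109],
       [ 0.04164786, -0.11064008, -0.99298753,  0.84265013],
       [ 0.        ,  0.        ,  0.        ,  1.        ]])}
```

View pics/scene0.png

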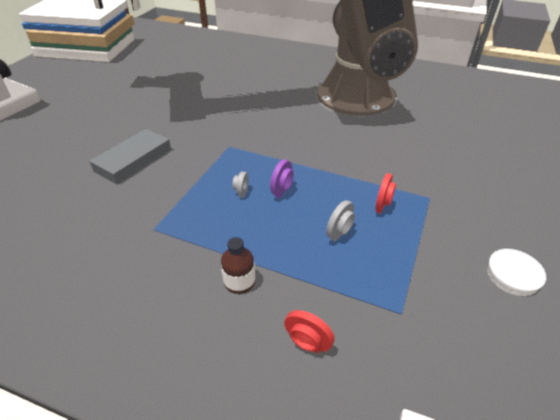

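View pics/top0.png

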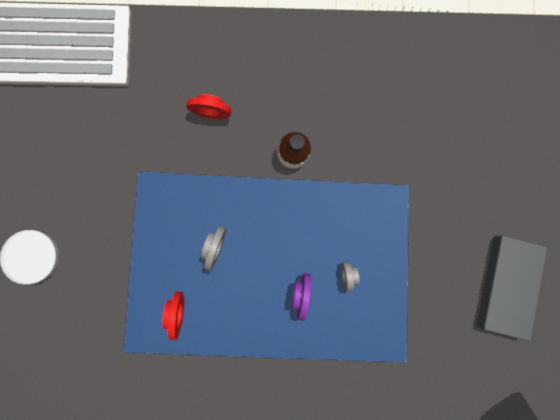

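The scene picture shows five similar objects:
- grey large insert at (342,221), top view (213,249)
- grey small insert at (241,183), top view (349,276)
- purple look-alike at (283,178)
- red look-alike on the mat at (386,192)
- red look-alike off the mat at (309,332)

I choose the larger grey one. Its collar faces right in the scene view and left in the top view, roughly +y.

```bash
cat > h.py <<'E'
import cv2,numpy as np
from plant import r
def cloud(n,p,d):
    c=r.camera_info(n);K,T=c["mtx"],c["pose"]
    v,u=np.mgrid[:d.shape[0],:d.shape[1]]
    P=np.stack([(u-K[0,2])/K[0,0]*d,(v-K[1,2])/K[1,1]*d,d],-1)
    return P@T[:3,:3].T+T[:3,3]
def grey(p,d):
    h=cv2.cvtColor(p,cv2.COLOR_RGB2HSV);return (h[...,1]<60)&(h[...,2]>75)&(d>0)
E
python3 - <<'E'
from h import *
np.set_printoptions(precision=4,suppress=True)
for n,boxes in(("scene",dict(L=(320,195,365,248),S=(226,166,256,200))),("top",dict(L=(195,220,232,278),S=(334,256,365,298)))):
    z=np.load(f"/tmp/{n}0.npz");p,d=z["p"],z["d"];C=cloud(n,p,d)
    hsv=cv2.cvtColor(p,cv2.COLOR_RGB2HSV)
    m=(hsv[...,0]>100)&(hsv[...,0]<125)&(hsv[...,1]>120)&(d>0)
    q=C[m];print(n,"mat",np.percentile(q,[0.5,50,99.5],axis=0))
    if n=="top":
        (c)=cv2.minAreaRect(np.argwhere(m)[:,::-1].astype(np.float32));print(c)
    for k,(a,b,e,f) in boxes.items():
        g=np.zeros(m.shape,bool);g[b:f,a:e]=1;g&=grey(p,d);q=C[g];q=q[q[:,2]>0.006]
        print(n,k,len(q),"min",q.min(0),"max",q.max(0))
        top=.081 if k=="L" else .053
        t=q[q[:,2]>top-.014];mu=t.mean(0);w,V=np.linalg.eigh(np.cov(t[:,:2].T));print(" top pts",len(t),mu,"line dir",V[:,1],"sd",w**.5, "yaw",np.degrees(np.arctan2(V[1,1],V[0,1])))
        print(" normal-extent",np.percentile((q[:,:2]-mu[:2])@V[:,0],[1,10,50,90,99]),V[:,0])
z=np.load("/tmp/scene0.npz")["p"][150:300,290:430,::-1]
t=np.load("/tmp/top0.npz")["p"][205:355,145:285,::-1]
cv2.imwrite("pics/crop1.png",cv2.resize(np.hstack([z,t]),None,fx=2.8,fy=2.8,interpolation=cv2.INTER_CUBIC))
E
```

```text
scene mat [[ 0.0694 -1.0342  0.0009]
 [ 0.5944  0.039   0.0036]
 [ 0.7187  0.2516  0.1092]]
scene L 735 min [0.5527 0.0841 0.0061] max [0.6251 0.1252 0.0855]
 top pts 255 [0.5937 0.1028 0.0762] line dir [-0.9093  0.4161] sd [0.005 0.015] yaw 155.41369559416535
 normal-extent [-0.0152 -0.0118 -0.0033  0.0038  0.0087] [-0.4161 -0.9093]
scene S 284 min [ 0.5193 -0.1455  0.0064] max [ 0.5647 -0.1182  0.0575]
 top pts 143 [ 0.5456 -0.1283  0.0484] line dir [-0.9849 -0.1733] sd [0.0071 0.0103] yaw -170.01770287517252
 normal-extent [-0.009  -0.0081 -0.0032  0.011   0.0154] [ 0.1733 -0.9849]
top mat [[ 0.3926 -0.2397 -0.0005]
 [ 0.5531  0.0102  0.0033]
 [ 0.7142  0.2534  0.007 ]]
((267.88824462890625, 267.03460693359375), (281.3320007324219, 179.3704071044922), 2.2311747074127197)
top L 597 min [0.5477 0.0843 0.015 ] max [0.6219 0.1249 0.0865]
 top pts 352 [0.5862 0.1025 0.0773] line dir [-0.9446  0.3282] sd [0.0057 0.0171] yaw 160.8395086627809
 normal-extent [-0.0162 -0.013   0.0002  0.007   0.0072] [-0.3282 -0.9446]
top S 360 min [ 0.5128 -0.1464  0.0098] max [ 0.5614 -0.1194  0.0578]
 top pts 300 [ 0.5381 -0.1305  0.0488] line dir [-0.994  -0.1092] sd [0.0071 0.0119] yaw -173.72891338355373
 normal-extent [-0.0091 -0.0085 -0.0025  0.0108  0.0146] [ 0.1092 -0.994 ]
```

View pics/crop1.png

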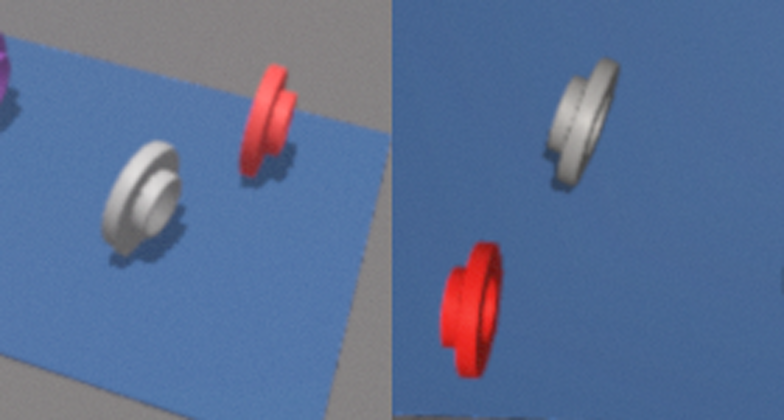

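The crop confirms the choice: the grey large insert with its collar facing +y, at about 69° yaw. Rim top measures 0.0865 m against 0.084 m expected, and the centre is about (0.587, 0.103). I'll close the gripper, turn the tool x axis along the push direction (yaw −111°) and go to the collar side.

```bash
cat > tgt.py <<'E'
import sys,numpy as np
from plant import r
s=r.get_state();t=np.array([float(a) for a in sys.argv[1:4]]);y=np.radians(s["eef_rot"][2])
d=t-s["tcp_pos"];print("t",round(s["time_s"],2),"yaw",s["eef_rot"][2].round(1),"tcp",s["tcp_pos"].round(4),"F",s["contact_force"].round(1))
print("units x,y,z",((np.array([d[0]*np.cos(y)+d[1]*np.sin(y),d[0]*np.sin(y)-d[1]*np.cos(y),-d[2]]))/.025).round(2))
E
python3 -m inch '[{"x":-0.6,"y":0.6,"yaw":-1},{"x":-0.6,"y":0.6,"yaw":-1}]' -1 10; python3 tgt.py .604 .145 .2
python3 - <<'E'
from h import *
a=[]
for n,(x0,y0,x1,y1) in(("scene",(320,195,365,248)),("top",(195,220,232,278))):
    z=np.load(f"/tmp/{n}0.npz");p,d=z["p"],z["d"];g=np.zeros(d.shape,bool);g[y0:y1,x0:x1]=1;g&=grey(p,d);q=cloud(n,p,d)[g]
    q=q[q[:,2]>.074];print(n,cv2.minAreaRect((q[:,:2]*1000).astype(np.float32)))
E
```

```text
t 0.1 yaw -164.0 tcp [ 0.1863 -0.6484  0.2367] F [0.1 0.4 0.1]
units x,y,z [-24.82  25.89   1.47]
scene ((588.7752685546875, 101.10284423828125), (12.138873100280762, 52.175872802734375), 70.74929809570312)
top ((585.8710327148438, 101.2962646484375), (12.221457481384277, 55.85813903808594), 70.97532653808594)validation failed for argument at $[0]...
```

```bash
python3 -m inch '[{"x":-0.6,"y":0.6,"z":0,"yaw":-1},{"x":-0.6,"y":0.6,"z":0,"yaw":-1}]' -1 10; python3 tgt.py .602 .144 .2
```

```text
time_s: 0.27
tcp_pos: [0.2041, -0.6117, 0.2344]
eef_rot: [179.7, -0.1, -156.0]
contact_force: [0.2, 0.1, -0.1]
gripper_width: 0.0793
t 0.27 yaw -156.0 tcp [ 0.2041 -0.6117  0.2344] F [ 0.2  0.1 -0.1]
units x,y,z [-26.82  21.16   1.38]
```

```bash
python3 -m inch '[{"x":-0.9,"y":0.7,"z":0,"yaw":-1},{"x":-0.9,"y":0.6,"z":0,"yaw":-1},{"x":-1,"y":0.55,"z":0,"yaw":-1},{"x":-1,"y":0.45,"z":0,"yaw":-1},{"x":-1,"y":0.4,"z":0,"yaw":-1}]'; python3 -m inch '[{"x":-1,"y":0.3,"z":0,"yaw":-1},{"x":-1,"y":0.25,"z":0,"yaw":-1},{"x":-1,"y":0.2,"z":0,"yaw":-1},{"x":-1,"y":0.1,"z":0,"yaw":-1},{"x":-1,"y":0,"z":0,"yaw":-1}]';python3 tgt.py .602 .144 .2
```

```text
time_s: 0.68
tcp_pos: [0.27, -0.4847, 0.2311]
eef_rot: [179.4, 0.1, -135.3]
contact_force: [0.1, 0.2, -1.2]
gripper_width: 0.0468
time_s: 1.1
tcp_pos: [0.3295, -0.3643, 0.2302]
eef_rot: [179.3, 0.4, -114.3]
contact_force: [0.7, -0.1, 0.1]
gripper_width: 0.0129
t 1.1 yaw -114.3 tcp [ 0.3295 -0.3643  0.2302] F [ 0.7 -0.1  0.1]
units x,y,z [-23.01  -1.58   1.21]
```

```bash
python3 -m inch '[{"x":-1,"y":-0.1,"z":0,"yaw":-1},{"x":-1,"y":-0.1,"z":0,"yaw":-0.3},{"x":-1,"y":-0.2,"z":0,"yaw":0},{"x":-1,"y":-0.2,"z":0,"yaw":0},{"x":-1,"y":-0.2,"z":0,"yaw":0}]'; python3 -m inch '[{"x":-1,"y":-0.15,"z":0,"yaw":0},{"x":-1,"y":-0.15,"z":0,"yaw":0},{"x":-1,"y":-0.15,"z":0,"yaw":0},{"x":-1,"y":-0.15,"z":0,"yaw":0},{"x":-1,"y":-0.15,"z":0,"yaw":0}]'; python3 -m inch '[{"x":-1,"y":-0.15,"z":0,"yaw":0},{"x":-1,"y":-0.15,"z":0,"yaw":0},{"x":-1,"y":-0.15,"z":0,"yaw":0},{"x":-1,"y":-0.15,"z":0,"yaw":0},{"x":-1,"y":-0.15,"z":0,"yaw":0}]';python3 tgt.py .602 .144 .2
```

```text
time_s: 1.52
tcp_pos: [0.3918, -0.2469, 0.2301]
eef_rot: [179.3, 0.5, -108.5]
contact_force: [-0.4, -0.9, 0.1]
gripper_width: 0.0008
time_s: 1.93
tcp_pos: [0.4501, -0.1278, 0.2303]
eef_rot: [179.2, 0.5, -108.5]
contact_force: [0.6, -0.9, 0.9]
gripper_width: 0.0002
time_s: 2.35
tcp_pos: [0.5081, -0.0086, 0.2305]
eef_rot: [179.1, 0.5, -108.5]
contact_force: [0.0, 0.9, 0.6]
gripper_width: 0.0004
t 2.35 yaw -108.5 tcp [ 0.5081 -0.0086  0.2305] F [0.  0.9 0.6]
units x,y,z [-6.98 -1.63  1.22]
```

```bash
python3 -m inch '[{"x":-1,"y":-0.25,"z":0,"yaw":0},{"x":-1,"y":-0.25,"z":0,"yaw":0},{"x":-1,"y":-0.25,"z":0,"yaw":0},{"x":-1,"y":-0.25,"z":0,"yaw":0},{"x":-1,"y":-0.25,"z":0,"yaw":0}]'; python3 -m inch '[{"x":-1,"y":-0.25,"z":0,"yaw":0},{"x":-1,"y":-0.15,"z":0,"yaw":0},{"x":0,"y":0,"z":0,"yaw":0},{"x":0,"y":0,"z":0,"yaw":0}]';python3 tgt.py .603 .147 .087
```

```text
time_s: 2.77
tcp_pos: [0.5782, 0.1064, 0.2299]
eef_rot: [179.0, 0.5, -108.4]
contact_force: [0.6, 0.2, 0.0]
gripper_width: 0.0008
time_s: 3.1
tcp_pos: [0.6057, 0.157, 0.2268]
eef_rot: [178.8, 0.3, -108.2]
contact_force: [0.1, -0.5, -1.2]
gripper_width: 0.0007
t 3.1 yaw -108.2 tcp [0.6057 0.157  0.2268] F [ 0.1 -0.5 -1.2]
units x,y,z [ 0.41 -0.02  5.59]
```

```bash
python3 -m inch '[{"x":0,"y":0,"z":0.8,"yaw":0},{"x":0,"y":0,"z":0.8,"yaw":0},{"x":0,"y":0,"z":0.8,"yaw":0},{"x":0,"y":0,"z":0.8,"yaw":0},{"x":0,"y":0,"z":0.8,"yaw":0}]'; python3 -m inch '[{"x":0,"y":0,"z":0.8,"yaw":-0.2},{"x":0,"y":0,"z":0.4,"yaw":0},{"x":0,"y":0,"z":0,"yaw":0},{"x":0,"y":0,"z":0,"yaw":0}]';python3 tgt.py .603 .147 .087
python3 - <<'E'
from h import *
o=[]
for n,(x0,y0) in(("scene",(290,130)),("top",(135,175))):
    p,d=r.capture(n);o.append(p[y0:y0+150,x0:x0+140,::-1])
cv2.imwrite("pics/pre.png",cv2.resize(np.hstack(o),None,fx=2.8,fy=2.8))
E
```

```text
time_s: 3.52
tcp_pos: [0.6052, 0.1573, 0.1279]
eef_rot: [179.2, 0.6, -108.2]
contact_force: [0.0, 0.3, 0.7]
gripper_width: 0.0005
time_s: 3.85
tcp_pos: [0.6008, 0.1538, 0.0924]
eef_rot: [178.8, 0.3, -107.6]
contact_force: [-0.2, -1.0, 0.6]
gripper_width: 0.0002
t 3.85 yaw -107.6 tcp [0.6008 0.1538 0.0924] F [-0.2 -1.   0.6]
units x,y,z [ 0.23 -0.17  0.22]
```

View pics/pre.png

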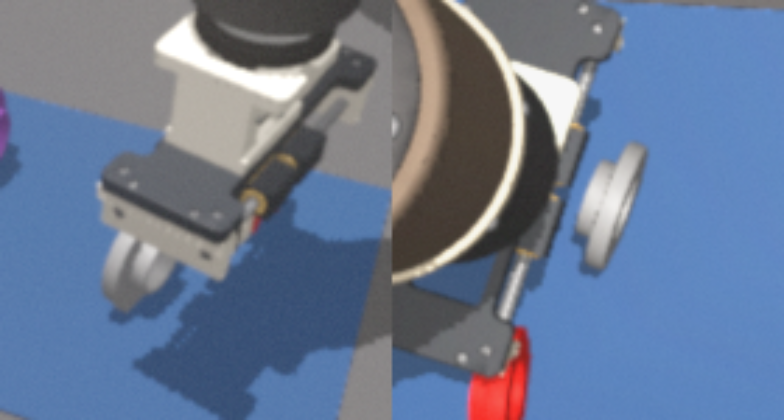

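Aligned: the fingers are beside the collar face and the body is well above the red look-alike. Lowering slightly, then approaching.

```bash
python3 -m inch '[{"x":0.2,"y":-0.15,"z":0.2,"yaw":0.3},{"x":0.2,"y":0,"z":0.1,"yaw":0},{"x":0.2,"y":0,"z":0,"yaw":0},{"x":0.2,"y":0,"z":0,"yaw":0},{"x":0,"y":0,"z":0,"yaw":0}]';python3 tgt.py .592 .1157 .087
```

```text
time_s: 4.37
tcp_pos: [0.6002, 0.133, 0.0888]
eef_rot: [179.1, 0.6, -108.9]
contact_force: [-0.1, -0.1, -0.0]
gripper_width: 0.0002
t 4.37 yaw -108.9 tcp [0.6002 0.133  0.0888] F [-0.1 -0.1 -0. ]
units x,y,z [0.76 0.09 0.07]
```

```bash
python3 -m inch '[{"x":0.2,"y":0.05,"z":0.1,"yaw":0},{"x":0.2,"y":0,"z":0.05,"yaw":0},{"x":0.1,"y":0,"z":0,"yaw":0},{"x":0.1,"y":0,"z":0,"yaw":0},{"x":0.1,"y":0,"z":0,"yaw":0}]';python3 -m inch '[{"x":0.1,"y":0,"z":0,"yaw":0},{"x":0.1,"y":0,"z":0,"yaw":0},{"x":0.1,"y":0,"z":0,"yaw":0},{"x":0.1,"y":0,"z":0,"yaw":0},{"x":0.1,"y":0,"z":0,"yaw":0}]';python3 tgt.py .592 .1157 .087
```

```text
time_s: 4.78
tcp_pos: [0.5928, 0.1152, 0.0853]
eef_rot: [179.2, 0.6, -108.9]
contact_force: [-0.2, -0.0, 0.7]
gripper_width: 0.0007
time_s: 5.2
tcp_pos: [0.5885, 0.1024, 0.0852]
eef_rot: [179.2, 0.7, -108.9]
contact_force: [0.4, -1.1, -0.4]
gripper_width: 0.0005
t 5.2 yaw -108.9 tcp [0.5885 0.1024 0.0852] F [ 0.4 -1.1 -0.4]
units x,y,z [-0.55  0.04 -0.07]
```

```bash
python3 -m inch '[{"x":0.12,"y":0,"z":0,"yaw":0},{"x":0.12,"y":0,"z":0,"yaw":0},{"x":0.12,"y":0,"z":0,"yaw":0},{"x":0.1,"y":0,"z":0,"yaw":0},{"x":0,"y":0,"z":0,"yaw":0}]';python3 tgt.py .592 .1157 .087
python3 - <<'E'
from h import *
o=[]
for n,(x0,y0) in(("scene",(260,130)),("top",(165,175))):
    p,d=r.capture(n);o.append(p[y0:y0+150,x0:x0+140,::-1])
cv2.imwrite("pics/push.png",cv2.resize(np.hstack(o),None,fx=2.8,fy=2.8))
E
```

```text
time_s: 5.62
tcp_pos: [0.5841, 0.0899, 0.085]
eef_rot: [179.2, 0.6, -108.9]
contact_force: [-0.3, -0.4, 0.3]
gripper_width: 0.0002
t 5.62 yaw -108.9 tcp [0.5841 0.0899 0.085 ] F [-0.3 -0.4  0.3]
units x,y,z [-1.08  0.04 -0.08]
```

View pics/push.png

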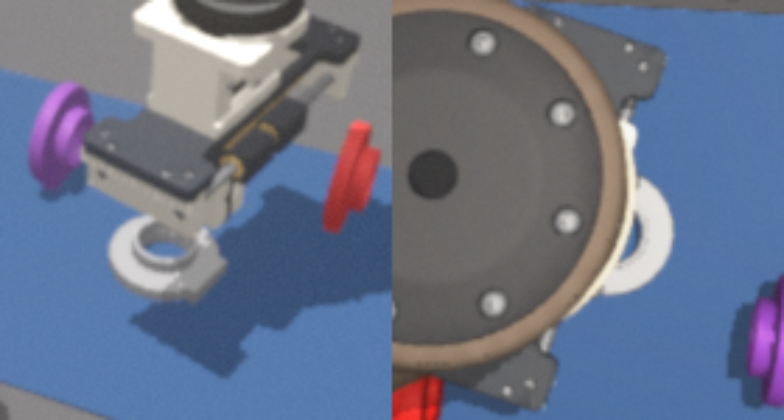

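It has fallen flat, collar up: the ring is at about (165,255) in the left half of the crop. Now retracting upward and back for a final check.

```bash
python3 -m inch '[{"x":0,"y":0,"z":-0.6,"yaw":0},{"x":0,"y":0,"z":-1,"yaw":0},{"x":0,"y":0,"z":-1,"yaw":0},{"x":0,"y":0,"z":-1,"yaw":0},{"x":-1,"y":0,"z":-1,"yaw":0}]';python3 -m inch '[{"x":-1,"y":0,"z":-0.5,"yaw":0},{"x":-1,"y":0,"z":0,"yaw":0},{"x":-1,"y":0,"z":0,"yaw":0},{"x":-1,"y":0,"z":0,"yaw":0},{"x":-1,"y":0,"z":0,"yaw":0}]';python3 -m inch '[{"x":-0.6,"y":0,"z":0,"yaw":0},{"x":0,"y":0,"z":0,"yaw":0},{"x":0,"y":0,"z":0,"yaw":0},{"x":0,"y":0,"z":0,"yaw":0},{"x":0,"y":0,"z":0,"yaw":0}]'
python3 - <<'E'
from h import *
np.set_printoptions(precision=4,suppress=True)
p,d=r.capture("top");C=cloud("top",p,d);g=grey(p,d)
def rep(k,sel):
    q=C[sel];print(k,len(q),"med",np.median(q,0),"mid",(q.min(0)+q.max(0))/2,"max",q.max(0),"ext",np.ptp(q,axis=0))
b=(C[...,0]>.4)&(C[...,0]<.71)
rep("L",g&b&(C[...,1]>-.03)&(C[...,1]<.2)&(C[...,2]>.008)&(C[...,2]<.04))
rep("S",g&b&(C[...,1]<-.1)&(C[...,1]>-.2)&(C[...,2]>.0098)&(C[...,2]<.07))
z=np.load("/tmp/top0.npz");a=(slice(120,180),slice(265,325));print("bottle diff",cv2.absdiff(z["p"][a],p[a]).mean(), "small diff",cv2.absdiff(z["p"][256:298,334:365],p[256:298,334:365]).mean())
cv2.imwrite("pics/end.png",p[:,:,::-1])
E
```

```text
time_s: 6.13
tcp_pos: [0.5889, 0.1089, 0.1976]
eef_rot: [178.5, 0.1, -109.1]
contact_force: [0.3, -0.4, -0.9]
gripper_width: 0.0005
time_s: 6.55
tcp_pos: [0.6348, 0.232, 0.2222]
eef_rot: [179.2, 0.7, -109.2]
contact_force: [0.0, -0.6, 0.3]
gripper_width: 0.0006
time_s: 6.97
tcp_pos: [0.6405, 0.2518, 0.2207]
eef_rot: [179.1, 0.7, -108.9]
contact_force: [-0.0, -0.3, 0.0]
gripper_width: 0.0009
L 1215 med [0.5695 0.0563 0.0157] mid [0.5696 0.0574 0.0203] max [0.6085 0.0989 0.0307] ext [0.0779 0.0831 0.0207]
S 375 med [ 0.5381 -0.1277  0.0462] mid [ 0.5373 -0.1328  0.0353] max [ 0.5613 -0.1192  0.0599] ext [0.0482 0.0272 0.0491]
bottle diff 9.112037037037037 small diff 12.310803891449053
```

View pics/end.png

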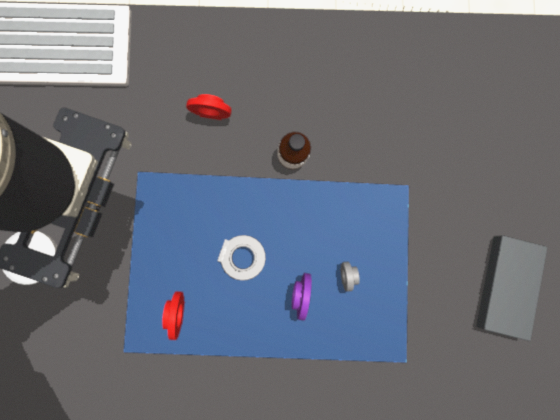

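The large insert lies flat on the mat at (243,258), collar up. The small insert (349,276), bottle (295,150) and look-alikes are where they started. Handing in.

```bash
python3 -c "
from plant import r
print(r.close_job())"
```

```text
the job is handed in; nothing more can be done
None
```

I tipped the larger grey insert over with a slow push from the closed fingers near its top edge, on the collar side. It fell on its own onto its plain back. I then pulled the arm clear and handed in at about 7 s of the 26 s allowed; no verdict was reported.

- **Large insert:** in the last picture it is flat, collar up. The disc's upper face measured 15.7 mm above the bench (15 mm expected) and the collar top read about 30 mm (27 mm expected, noisy). Its centre is near (0.570, 0.057), about 17 mm and 50 mm from the mat's centre, well inside the limits.
- **Push force:** wrist readings at the end of each move stayed near 1 N. The pushing force itself was not read continuously.
- **Small insert:** it is still standing and moved at most about 3 mm by measurement, which is within noise.
- **Bottle and look-alikes:** they appear in the same place and upright in the picture. I did not measure their positions. The before/after picture differences for the bottle and small insert were not zero (about 9 and 12 grey levels), which I put down to lighting and noise.

No check failed. One move command was refused at the start because it left out the z value, and nothing moved.

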